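# Stack the empty stack-nest tote on the full one

### The arm

A 6-joint arm with a two-finger parallel gripper is mounted at the origin on the work surface. World frame = base frame: x ahead of the robot, y to its left, z up, the work surface at z = 0. Lengths are in mm, angles in rad, forces in N, time in s.
With the tool pointing down it reaches from about 300 to 775 mm from the base axis. Payload 14.6 kg.
Tool frame: the origin (TCP) lies on the centre line of the jaws, within the pads' length; the fingertips stand ahead of it and the grasp point (between the pads) is the TCP (manip.tip_reach is the z of the fingertips in the tool frame, in mm); z points along the fingers, y is the direction in which the jaws open and shut (so a half turn about z gives the same grasp; the last joint's range is limited). The gripper opens to 94 mm and grips with 3 to 60 N. Pads are 16 mm wide; open, the fingers measure 119 mm over their backs; the gripper's body (75 mm by 177 mm) begins 78 mm behind the grasp point.
Start: joints at [-0.067, 0.3, 1.521, -0, 1.321, -0.067], TCP at [549.99, -0.002, 224.446] pointing down, gripper open.
Joint ranges: [-3.03, 3.03], [-0.79, 2.21], [0.23, 2.52], [-1.04, 4.18], [0, 3.07], [-2.55, 2.55]. Speed limits (rad/s): [2.22, 2.22, 2.57, 3.14, 3.14, 3.14].

### API

Orientations are given as [roll, pitch, yaw] about the fixed x, y, z axes, in that order (R = Rz(yaw) Ry(pitch) Rx(roll)).
In Python, from cell import manip, camera, search_frame, masks_of, tip_of gives the robot as it stands.
- The arm moves only by the tool send_rows, never from a script. Its argument "plan" is a list of rows, each an object with "travel": the shift along the tool's x, y, z in mm, a list of three; "delta_rot": the turn, a rotation vector about the tool's x, y, z in degrees, a list of three; "fingers": the gripper's target within -1 to 1 (shut at 1, half-way at 0, fully open at -1). In form: [{"travel": [dx, dy, dz], "delta_rot": [wx, wy, wz], "fingers": fingers}, ...]. A call has 1 to 20 rows; each row shifts and turns the commanded pose from where the row before left it, along the tool's axes as they then stand; what a row does not reach is not made up. A row lasts 1/8 s, in which the tool goes at most 62.5 mm and 10.7 degrees, less where a joint would pass 70% of its speed; a pose out of reach is approached as far as the arm can. A call is refused whole if a number of a shift passes 62.5 or a number of a turn 10.7, either way. A call with a gripper value outside its range is refused whole. The fingers move at their own pace and stop on an object; "grip_force" is the grip in N (left out, the last holds). Time passes only in rows, so rows that do not move let the fingers close. It gives the time, the measured TCP pose, the force and the opening at its end, in the units of the state.
- manip.read_state(): the state, without advancing time (a new reading comes with each control period).
- camera(name): name is "scene" or "side" or "wrist"; returns a dict with "color" (420x560x3 uint8, red, green, blue), "z_map" (420x560 float32, mm along the optical axis (not along the pixel's ray), 0 where there is no reading), "fov_y" (degrees; the focal length in pixels is half the picture's height over the tangent of half this angle, whatever the lens; pixels are square), "cx", "cy" (the principal point, pixels), "world_from_camera" (4x4, takes a point from camera to world coordinates); the wrist camera has in their place "tool_from_camera" (4x4, takes a point from camera to tool coordinates, whose origin is the TCP and whose axes are the flange's). Camera axes: x right, y up, looking along -z (the intrinsics and any distortion apply to the point x, -y, -z); pixel columns grow to the right and rows downward; lengths in mm; the calibration is good to about 2 mm. The wrist camera is an equidistant fisheye: a pixel r from the principal point sees the ray r / f radians off the axis. A picture is of the moment at which its call begins: read the wrist's pose just before it.
- manip.sign_off(): hands the job in, once; it reports no verdict.
Trained networks look in the newest picture that a camera, given by its name, has taken for a name from the list of things; names that differ only in an ending like _2 or _b are one class to them, and where a whole thing is asked for, a point or a joint stands for the part that bears it (a point fixed in the world has none). Each returns a list of dicts, best first, with "confidence" (0 to 1); they miss things now and then, are a little off and sometimes report something else, mostly with a low value. They report only what shows in the picture. A call takes as long as a camera call.
- search_frame(name, camera): "at" ([x, y, z] in mm, in the coordinates of the camera as it stood for that picture, good to about 4 mm: the middle of the surface that is visible of it).
- masks_of(name, camera): "region" (420x560 bool, what is visible of it).
- tip_of(name, camera): "at" ([x, y, z] in mm, in the coordinates of the camera as it stood for that picture, good to about 4 mm: a listed point, or the origin of a listed thing).
The state is a dict: "clock": time; "joints": joint angles; "qd": joint speeds; "effort": joint torques, N m; "eef_pos": TCP position; "eef_rot": TCP orientation; "wrist_force": force on the tool from outside, world axes, zero at the start; "moment": the same for the moment, N m; "finger_gap": finger opening in mm.
Only numpy, scipy, OpenCV 4.12 (cv2) and the standard library are available. Lean on these libraries where they do the work, as an engineer would, in place of code of your own. Each camera call takes 0.05 s, during which the arm holds its last target. There are 200 camera calls.

### The job

Two identical stack-nest parts totes stand on the bench: one holds drain plugs, the other is empty. Set the empty tote on top of the full one, turned end for end against it (its cut-down labelled end over the other's high plain end), so that it stands level on the full tote's ledges instead of nesting down into it; lower it until it sits before letting go. Leave the full tote, the plain bin and the oil filter where they are.

Things in the scene. Friction and masses are not known exactly. Their poses are not given: they have to be found in the camera images.
- empty_center (a point): Centre (30 mm up) of the empty blue tote, 157 mm long (x), 66 wide (y), 60 high. -x points to its front: the cut-down end with a 36 mm gap in the rim and a white label sloping out 15 mm; +x to its plain end. Grip it across the 66 mm width at mid-length on the upright rim band, 46 to 60 mm up and 3 mm thick; below it the body tapers in to 43 by 132 mm at the floor. About 0.12 kg.
- empty_front (a point): Point on the labelled front of the empty tote, 77 mm from its centre along -x, 30 mm up; axes as empty_center. Outside channels run up the long walls from the floor, one pair 48 mm from the centre towards the front, one 22 mm towards the plain end; put the same way round on a like tote, they slip past its ledges and the tote nests about 20 mm deeper.
- full_center (a point): Centre (30 mm up) of the loose full tote, same shape and axes (-x to its labelled front), 0.55 kg, plugs up to 31 mm high in it. Inside, ledges in two facing pairs, 48 mm towards the front and 22 mm towards the plain end, tops 54 mm up, 6 mm below the rim. A tote turned 180 degrees rests its floor on them (centres 54 mm apart in height, one above the other), with 8 mm play across, 10 mm along.
- bin_center (a point): Centre (half-way up) of a bystander: a plain straight-walled open bin of the same blue plastic, 115 mm (x) by 78 mm (y) by 45 mm high, with no ledges, rim band or label.
- filter_center (a point): Centre (45 mm up) of a bystander: a white spin-on oil filter standing upright, 72 mm across and 94 mm high.

How it is judged (in metres and radians):
On the way, in this order (a step that is already met when the one before it is completed fails the run):
1. the empty tote is lifted clear of the bench (height (world z) of empty_center above 0.08 m), for 0.1 s.
2. still held, it is lowered onto the full tote's ledges, turned end for end (horizontal distance between empty_center and full_center below 0.016 m and z of empty_center in the frame of full_center below 0.064 m and x of empty_front in the frame of full_center above 0.05 m and contact force between the fingers and empty_tote above 0.5 N), for 0.1 s.
At the end, for the whole second after the job is handed in: The empty tote stands stacked and level (within 5 degrees) on the ledges of the full tote, which stands level on the bench: turned end for end to it within 12 degrees, centres within 16 mm of each other seen from above, its centre 46 to 60 mm above the full tote's centre (54 mm when seated) (horizontal distance between empty_center and full_center below 0.016 m and z of empty_center in the frame of full_center between 0.046 and 0.06 m and x of empty_front in the frame of full_center above 0.05 m and angle between the x axis of empty_center and the x axis of full_center, either way round below 0.22 rad and angle between each of empty_center, full_center's own z axis and vertical below 0.09 rad and height (world z) of full_center below 0.04 m); the robot touches nothing.
It fails at once if the full tote is shifted by more than 40 mm (distance of full_center from where it was at the start of the episode above 0.04 m).
It fails at once if the plain bin is shifted by more than 30 mm (distance of bin_center from where it was at the start of the episode above 0.03 m).
It fails at once if the oil filter is shifted by more than 30 mm or knocked over (distance of filter_center from where it was at the start of the episode above 0.03 m).
It also fails if it takes over 35 s, if anything falls off the work surface, if the arm or the gripper's body presses on something with over 40 N, if the wrist force passes 120 N, or if a joint passes its speed limit or range.

## Working session

There is one attempt and no reset: what is moved stays moved. The work goes in short steps, Python scripts to look and compute and a tool call to move; the robot and the scene stay as the last step left them, time stands still between calls to the robot, and variables do not carry over. Pictures are saved under pics/ and viewed, about 8 in all and at most 12, crops included, and the job is handed in when it is done.

Besides the shell and the picture viewer there is one more tool, called after "Emit:" as name([rows], argument=value, ...), one row to a line, values as JSON. send_rows: Moves the arm, as the interface text tells. Its arguments: {"type":"object","properties":{"plan":{"type":"array"},"grip_force":{"type":"number"}},"required":["plan"]}

```bash
mkdir -p pics
cat > h.py <<'E'
from cell import manip, camera, search_frame, masks_of, tip_of
import numpy as np, cv2
from scipy.spatial.transform import Rotation as R
def T():
    s=manip.read_state(); M=np.eye(4); M[:3,:3]=R.from_euler('xyz',s['eef_rot']).as_matrix(); M[:3,3]=s['eef_pos']; return M
def look(n):
    t=T(); c=camera(n); W=c['world_from_camera'] if 'world_from_camera' in c else t@c['tool_from_camera']
    return c,np.array(W)
def cloud(c,W):
    z=c['z_map']; h,w=z.shape; f=h/2/np.tan(np.radians(c['fov_y'])/2)
    u,v=np.meshgrid(np.arange(w),np.arange(h))
    P=np.stack([(u-c['cx'])/f*z,-(v-c['cy'])/f*z,-z,np.ones_like(z)],-1)@W.T
    return P[...,:3]
def pts(n,W,names):
    for k in names:
        for d in tip_of(k,n)[:3]:
            print(n,k,round(d['confidence'],2),(W@np.append(d['at'],1))[:3].round(0))
E
python3 - <<'E'
from h import *
s=manip.read_state(); print(s['clock'],s['eef_rot'],s['finger_gap'],manip.tip_reach)
ims=[]
for n in ['scene','side']:
    c,W=look(n); print(n,c['fov_y'],W[:3,3].round()); pts(n,W,['empty_center','empty_front','full_center','bin_center','filter_center'])
    cv2.imwrite(f'pics/{n}0.png',c['color'][...,::-1]); np.savez(f'{n}0.npz',P=cloud(c,W),col=c['color'],z=c['z_map'])
E
```

```text
0.0 [-3.14042386e+00 -5.42634374e-05  1.57080927e+00] 93.75501066571604 19.0
scene 45.931088924467105 [1043. -275.  938.]
scene empty_center 0.59 [ 510. -225.   29.]
scene empty_front 0.89 [ 572. -272.   31.]
scene full_center 0.85 [478. 202.  29.]
scene full_center 0.55 [695.  18.  42.]
scene bin_center 0.79 [499.   2.  24.]
scene filter_center 0.59 [698.  22.  42.]
side 49.316316095369594 [ 108. -554.  779.]
side empty_center 0.65 [ 507. -223.   30.]
side empty_center 0.21 [496.   7.  19.]
side empty_front 0.68 [ 575. -275.   33.]
side full_center 0.69 [474. 202.  31.]
side bin_center 0.93 [495.   5.  19.]
side filter_center 0.72 [690.  21.  44.]
```

View pics/scene0.png

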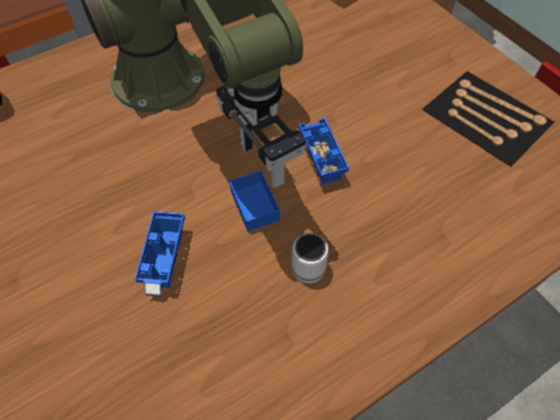

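View pics/side0.png

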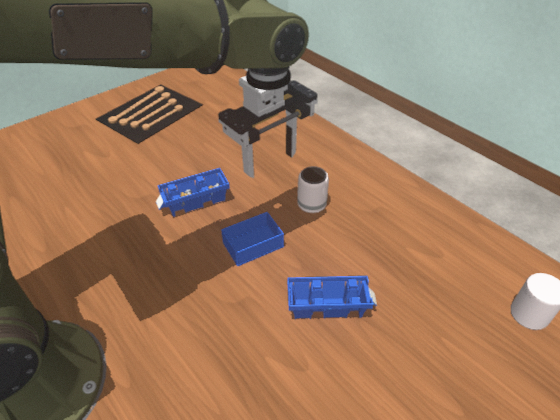

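The scene view shows the empty tote at about (160,250) with its label at (152,288), the bin at (255,200), the full tote at (325,150) and the filter at (310,258). In the side view the full tote's label is at (160,202), and the empty tote's is at (372,298). Next I'll fit the rims from depth.

Run:
```python
from h import *
for n in ['scene','side']:
    d=np.load(f'{n}0.npz'); P=d['P']; c=d['col'].astype(int)
    blue=(c[...,2]>c[...,0]+40)&(d['z']>0)
    white=(c.min(-1)>150)&(d['z']>0)
    for k,g in [('empty',(508,-224)),('full',(476,202)),('bin',(497,3))]:
        near=np.hypot(P[...,0]-g[0],P[...,1]-g[1])<110
        lo,hi=(38,52) if k=='bin' else (50,68)
        q=P[blue&near&(P[...,2]>lo)&(P[...,2]<hi)]
        r=cv2.minAreaRect(q[:,:2].astype(np.float32)); 
        w=P[white&near&(P[...,2]>5)]
        print(n,k,len(q),np.percentile(q[:,2],[50,95]).round(1),[np.round(x,1) for x in r],'label',len(w),w.mean(0).round(0) if len(w) else '')
```

```text
scene empty 755 [55.2 60.9] [array([ 509.9, -224.5]), array([ 66.9, 159.2]), np.float64(51.4)] label 139 [ 577. -277.   38.]
scene full 529 [55.1 60.9] [array([478.6, 200.3]), array([ 67.6, 159.7]), np.float64(74.1)] label 34 [464. 202.  28.]
scene bin 306 [43.  45.9] [array([499.7,   1.7]), array([ 78.4, 116.8]), np.float64(78.3)] label 0 
side empty 1015 [56.  61.9] [array([ 507.8, -222.9]), array([ 69.2, 156.9]), np.float64(51.7)] label 58 [ 573. -277.   41.]
side full 730 [56.5 62.6] [array([475.9, 202.7]), array([ 70.9, 156.2]), np.float64(74.0)] label 81 [425. 220.  37.]
side bin 401 [43.6 47.3] [array([496.8,   3.5]), array([ 81.3, 114.4]), np.float64(79.4)] label 57 [516.  -4. 395.]
```

Both cameras agree:

| Tote | Centre (mm) | Front points at |
|---|---|---|
| Empty | (509, -224) | -38.5° |
| Full | (477, 201.5) | 164° |

So the tool's y axis goes to 51.5° for the grasp and 74° for the placing.

Emit:
send_rows([
  {"travel": [-45,-8,0],"delta_rot": [0,0,0],"fingers": -1},
  {"travel": [-45,-8,0],"delta_rot": [0,0,0],"fingers": -1},
  {"travel": [-45,-8,0],"delta_rot": [0,0,0],"fingers": -1},
  {"travel": [-45,-8,0],"delta_rot": [0,0,0],"fingers": -1},
  {"travel": [-44,-9,0],"delta_rot": [0,0,0],"fingers": -1},
  {"travel": [0,0,0],"delta_rot": [0,0,-10.3],"fingers": -1},
  {"travel": [0,0,0],"delta_rot": [0,0,-10.3],"fingers": -1},
  {"travel": [0,0,0],"delta_rot": [0,0,-10.3],"fingers": -1},
  {"travel": [0,0,0],"delta_rot": [0,0,-10.3],"fingers": -1},
  {"travel": [0,0,0],"delta_rot": [0,0,-10.3],"fingers": -1},
  {"travel": [0,0,0],"delta_rot": [0,0,0],"fingers": -1},
  {"travel": [0,0,0],"delta_rot": [0,0,0],"fingers": -1},
])

```text
clock: 2.1
eef_pos: [509.0, -224.0, 224.5]
eef_rot: [3.142, 0.0, 2.466]
wrist_force: [1.0, 0.4, 0.6]
finger_gap: 93.9
```

Run:
```python
from h import *
M=T(); print(M.round(3))
inv=np.linalg.inv(M); print('to grasp (tool)',(inv@[509,-223.7,53,1])[:3].round(1),'y angle',np.degrees(np.arctan2(M[1,1],M[0,1])))
c,W=look('wrist'); pts('wrist',W,['empty_center','empty_front'])
cv2.imwrite('pics/w1.png',c['color'][...,::-1])
```

```text
[[  -0.78     0.626    0.     509.   ]
 [   0.626    0.78    -0.    -224.   ]
 [  -0.       0.      -1.     224.473]
 [   0.       0.       0.       1.   ]]
to grasp (tool) [  0.2   0.2 171.5] y angle 51.26365019016383
wrist empty_center 0.68 [ 505. -221.   31.]
wrist empty_front 0.66 [ 566. -267.   29.]
```

View pics/w1.png

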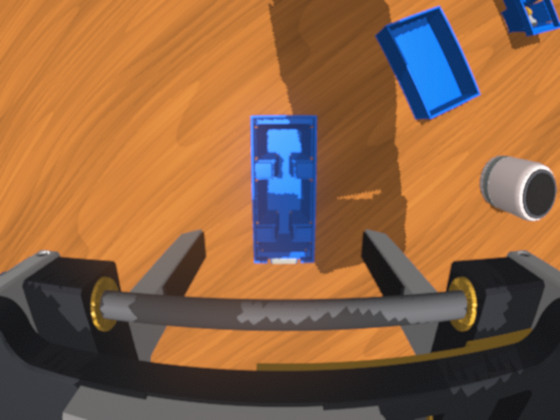

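The tote (column 284, rows 116–262) sits square and central between the fingertips (columns 203 and 363). I'll go down and grip.

Emit:
send_rows([
  {"travel": [0,0,40],"delta_rot": [0,0,0],"fingers": -1},
  {"travel": [0,0,40],"delta_rot": [0,0,0],"fingers": -1},
  {"travel": [0,0,40],"delta_rot": [0,0,0],"fingers": -1},
  {"travel": [0,0,30],"delta_rot": [0,0,0],"fingers": -1},
  {"travel": [0,0,21],"delta_rot": [0,0,0],"fingers": -1},
  {"travel": [0,0,0],"delta_rot": [0,0,0],"fingers": -1},
  {"travel": [0,0,0],"delta_rot": [0,0,0],"fingers": 0.6},
  {"travel": [0,0,0],"delta_rot": [0,0,0],"fingers": 0.6},
  {"travel": [0,0,0],"delta_rot": [0,0,0],"fingers": 0.6},
  {"travel": [0,0,0],"delta_rot": [0,0,0],"fingers": 0.6},
  {"travel": [0,0,0],"delta_rot": [0,0,0],"fingers": 0.6},
  {"travel": [0,0,0],"delta_rot": [0,0,0],"fingers": 0.6},
], grip_force=15)

```text
clock: 3.75
eef_pos: [509.2, -224.1, 54.0]
eef_rot: [3.142, 0.001, 2.47]
wrist_force: [-1.6, 0.1, 5.9]
finger_gap: 65.8
```

Emit:
send_rows([
  {"travel": [0,0,-15],"delta_rot": [0,0,0],"fingers": 0.6},
  {"travel": [0,0,-25],"delta_rot": [0,0,0],"fingers": 0.6},
  {"travel": [0,0,-30],"delta_rot": [0,0,0],"fingers": 0.6},
  {"travel": [0,0,-30],"delta_rot": [0,0,0],"fingers": 0.6},
  {"travel": [0,0,-30],"delta_rot": [0,0,0],"fingers": 0.6},
  {"travel": [0,0,0],"delta_rot": [0,0,-5],"fingers": 0.6},
  {"travel": [0,0,0],"delta_rot": [0,0,-7],"fingers": 0.6},
  {"travel": [0,0,0],"delta_rot": [0,0,-7],"fingers": 0.6},
  {"travel": [0,0,0],"delta_rot": [0,0,-3.5],"fingers": 0.6},
  {"travel": [0,0,0],"delta_rot": [0,0,0],"fingers": 0.6},
  {"travel": [0,0,0],"delta_rot": [0,0,0],"fingers": 0.6},
])

```text
clock: 5.12
eef_pos: [508.9, -224.0, 183.8]
eef_rot: [-3.142, 0.0, 2.861]
wrist_force: [-0.2, -0.3, -0.9]
finger_gap: 65.9
```

Run:
```python
from h import *
M=T(); print('y angle',np.degrees(np.arctan2(M[1,1],M[0,1])))
print('to above full (tool)',(np.linalg.inv(M)@[477.3,201.5,184,1])[:3].round(1), manip.read_state()['finger_gap'])
```

```text
y angle 73.91598857390372
to above full (tool) [ 1.483e+02  4.001e+02 -2.000e-01] 65.93435293697794
```

Emit:
send_rows([
  {"travel": [5,14,0],"delta_rot": [0,0,0],"fingers": 0.6},
  {"travel": [10,27,0],"delta_rot": [0,0,0],"fingers": 0.6},
  {"travel": [15,40,0],"delta_rot": [0,0,0],"fingers": 0.6},
  {"travel": [15,40,0],"delta_rot": [0,0,0],"fingers": 0.6},
  {"travel": [15,40,0],"delta_rot": [0,0,0],"fingers": 0.6},
  {"travel": [15,40,0],"delta_rot": [0,0,0],"fingers": 0.6},
  {"travel": [15,40,0],"delta_rot": [0,0,0],"fingers": 0.6},
  {"travel": [15,40,0],"delta_rot": [0,0,0],"fingers": 0.6},
  {"travel": [15,40,0],"delta_rot": [0,0,0],"fingers": 0.6},
  {"travel": [13,38,0],"delta_rot": [0,0,0],"fingers": 0.6},
  {"travel": [10,27,0],"delta_rot": [0,0,0],"fingers": 0.6},
  {"travel": [5,14,0],"delta_rot": [0,0,0],"fingers": 0.6},
  {"travel": [0,0,0],"delta_rot": [0,0,0],"fingers": 0.6},
  {"travel": [0,0,0],"delta_rot": [0,0,0],"fingers": 0.6},
  {"travel": [0,0,0],"delta_rot": [0,0,0],"fingers": 0.6},
])

```text
clock: 7.0
eef_pos: [477.1, 200.5, 183.5]
eef_rot: [-3.142, 0.0, 2.861]
wrist_force: [0.6, -0.1, -0.5]
finger_gap: 66.0
```

Run:
```python
from h import *
M=T(); print(M[:3,3].round(1),'y angle',np.degrees(np.arctan2(M[1,1],M[0,1])))
print('g',np.array(manip.read_state()['finger_gap']))
ims=[]
for n in ['scene','side']:
    c,W=look(n); P=cloud(c,W); col=c['color'].astype(int)
    g=M[:2,3]; near=(np.hypot(P[...,0]-g[0],P[...,1]-g[1])<130)&(col[...,2]>col[...,0]+40)&(c['z_map']>0)
    for k,lo,hi in [('held',180,200),('full',48,68)]:
        q=P[near&(P[...,2]>lo)&(P[...,2]<hi)]
        if len(q)>20: print(n,k,len(q),np.percentile(q[:,2],95).round(1),[np.round(x,1) for x in cv2.minAreaRect(q[:,:2].astype(np.float32))])
    f=420/2/np.tan(np.radians(c['fov_y'])/2); p=np.linalg.inv(W)@[g[0],g[1],110,1]
    u=int(np.clip(c['cx']+f*p[0]/-p[2],100,460)); v=int(np.clip(c['cy']-f*p[1]/-p[2],100,320))
    ims.append(cv2.resize(c['color'][v-100:v+100,u-100:u+100,::-1],(400,400)))
cv2.imwrite('pics/hover.png',np.hstack(ims))
```

```text
[477.1 200.5 183.5] y angle 73.93139265805158
g 65.96533597283575
scene held 479 189.7 [array([477.6, 200.4]), array([ 69.4, 160.9]), np.float64(73.3)]
scene full 450 60.3 [array([479.4, 200.2]), array([ 66.9, 159.2]), np.float64(74.1)]
side held 656 191.5 [array([473.5, 195.9]), array([ 79.6, 155.7]), np.float64(73.5)]
side full 804 61.6 [array([475.4, 202.1]), array([ 70.9, 155.4]), np.float64(74.1)]
```

View pics/hover.png

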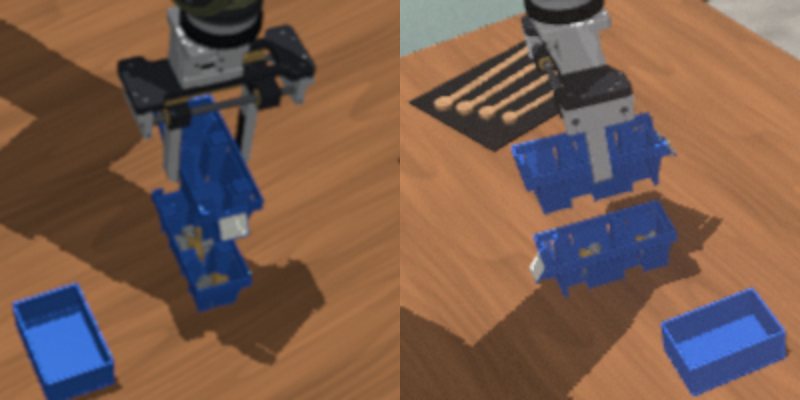

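The labels point opposite ways: the held one towards +x (233,225 left, 668,148 right), the full tote's at (538,265). The tote is level and within 2 mm of centre. I'll lower it with a small correction, going slowly near the seat.

Emit:
send_rows([
  {"travel": [-1,0.5,20],"delta_rot": [0,0,0],"fingers": 0.6},
  {"travel": [0,0,20],"delta_rot": [0,0,0],"fingers": 0.6},
  {"travel": [0,0,12],"delta_rot": [0,0,0],"fingers": 0.6},
  {"travel": [0,0,8],"delta_rot": [0,0,0],"fingers": 0.6},
  {"travel": [0,0,4],"delta_rot": [0,0,0],"fingers": 0.6},
  {"travel": [0,0,3],"delta_rot": [0,0,0],"fingers": 0.6},
  {"travel": [0,0,2],"delta_rot": [0,0,0],"fingers": 0.6},
  {"travel": [0,0,2],"delta_rot": [0,0,0],"fingers": 0.6},
  {"travel": [0,0,0],"delta_rot": [0,0,0],"fingers": 0.6},
  {"travel": [0,0,0],"delta_rot": [0,0,0],"fingers": 0.6},
])

```text
clock: 8.35
eef_pos: [478.1, 201.5, 112.6]
eef_rot: [3.142, 0.0, 2.862]
wrist_force: [0.4, 0.7, -1.7]
finger_gap: 65.8
```

Emit:
send_rows([
  {"travel": [0,0,1.5],"delta_rot": [0,0,0],"fingers": 0.6},
  {"travel": [0,0,1.5],"delta_rot": [0,0,0],"fingers": 0.6},
  {"travel": [0,0,1],"delta_rot": [0,0,0],"fingers": 0.6},
  {"travel": [0,0,0.5],"delta_rot": [0,0,0],"fingers": 0.6},
  {"travel": [0,0,0],"delta_rot": [0,0,0],"fingers": 0.6},
  {"travel": [0,0,0],"delta_rot": [0,0,0],"fingers": 0.6},
])

```text
clock: 9.1
eef_pos: [478.1, 201.5, 108.0]
eef_rot: [3.142, 0.0, 2.862]
wrist_force: [-1.0, -0.6, 1.2]
finger_gap: 65.5
```

Emit:
send_rows([
  {"travel": [0,0,1],"delta_rot": [0,0,0],"fingers": 0.6},
  {"travel": [0,0,0.5],"delta_rot": [0,0,0],"fingers": 0.6},
  {"travel": [0,0,0],"delta_rot": [0,0,0],"fingers": 0.6},
  {"travel": [0,0,0],"delta_rot": [0,0,0],"fingers": 0.6},
])

```text
clock: 9.6
eef_pos: [478.3, 201.6, 107.8]
eef_rot: [3.141, 0.001, 2.863]
wrist_force: [-5.3, -1.6, 15.0]
finger_gap: 65.8
```

```bash
cat > chk.py <<'E'
from h import *
import sys
ims=[]; g=np.array([477.5,201])
for n in ['scene','side']:
    c,W=look(n); P=cloud(c,W); col=c['color'].astype(int)
    near=(np.hypot(P[...,0]-g[0],P[...,1]-g[1])<130)&(col[...,2]>col[...,0]+40)&(c['z_map']>0)
    for k,lo,hi in [('top',100,125),('full',50,66)]:
        q=P[near&(P[...,2]>lo)&(P[...,2]<hi)]
        if len(q)>20:
            a=(q[:,:2]-g)@[np.cos(np.radians(-16)),np.sin(np.radians(-16))]
            print(n,k,len(q),'z95 thirds',[np.percentile(q[s,2],95).round(1) for s in (a<-40,abs(a)<=40,a>40) if s.any()],[np.round(x,1) for x in cv2.minAreaRect(q[:,:2].astype(np.float32))])
    f=420/2/np.tan(np.radians(c['fov_y'])/2); p=np.linalg.inv(W)@[g[0],g[1],70,1]
    u=int(np.clip(c['cx']+f*p[0]/-p[2],80,480)); v=int(np.clip(c['cy']-f*p[1]/-p[2],80,340))
    ims.append(cv2.resize(c['color'][v-80:v+80,u-80:u+80,::-1],(400,400),interpolation=cv2.INTER_CUBIC))
cv2.imwrite(sys.argv[1],np.hstack(ims))
E
python3 chk.py pics/seat.png
```

```text
scene top 543 z95 thirds [np.float64(114.0), np.float64(114.3), np.float64(113.1)] [array([479.7, 201.2]), array([ 67.6, 159.8]), np.float64(71.4)]
scene full 520 z95 thirds [np.float64(64.5), np.float64(63.6), np.float64(62.2)] [array([479. , 199.4]), array([ 65.9, 159.1]), np.float64(75.3)]
side top 722 z95 thirds [np.float64(116.6), np.float64(115.3), np.float64(114.7)] [array([475.5, 197.4]), array([ 77. , 157.3]), np.float64(73.2)]
side full 488 z95 thirds [np.float64(62.8), np.float64(64.4), np.float64(64.3)] [array([475.4, 201.3]), array([ 69.5, 155.3]), np.float64(74.2)]
```

View pics/seat.png

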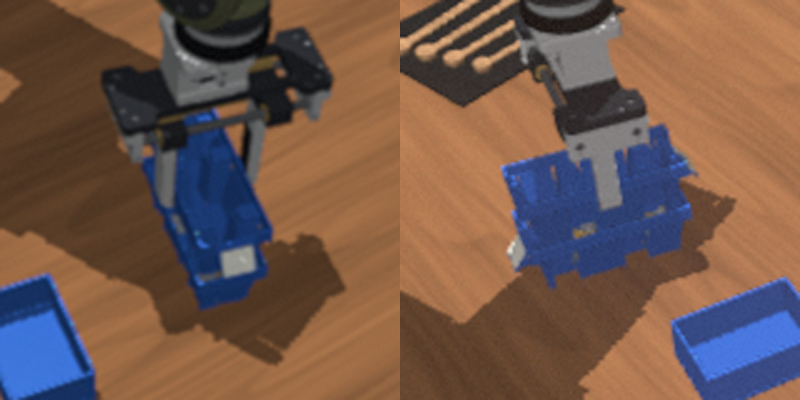

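It is seated and still held: 15 N upward, top rim at 114 mm and level, and both labels visible on opposite ends. I'll release and retreat upward.

Emit:
send_rows([
  {"travel": [0,0,-0.5],"delta_rot": [0,0,0],"fingers": 0.6},
  {"travel": [0,0,0],"delta_rot": [0,0,0],"fingers": -0.6},
  {"travel": [0,0,0],"delta_rot": [0,0,0],"fingers": -0.9},
  {"travel": [0,0,0],"delta_rot": [0,0,0],"fingers": -0.9},
  {"travel": [0,0,0],"delta_rot": [0,0,0],"fingers": -0.9},
  {"travel": [0,0,0],"delta_rot": [0,0,0],"fingers": -0.9},
  {"travel": [0,0,-10],"delta_rot": [0,0,0],"fingers": -0.9},
  {"travel": [0,0,-25],"delta_rot": [0,0,0],"fingers": -0.9},
  {"travel": [0,0,-40],"delta_rot": [0,0,0],"fingers": -0.9},
  {"travel": [0,0,-40],"delta_rot": [0,0,0],"fingers": -0.9},
  {"travel": [0,0,-25],"delta_rot": [0,0,0],"fingers": -0.9},
  {"travel": [0,0,0],"delta_rot": [0,0,0],"fingers": -0.9},
  {"travel": [0,0,0],"delta_rot": [0,0,0],"fingers": -0.9},
  {"travel": [0,0,0],"delta_rot": [0,0,0],"fingers": -0.9},
])

```text
clock: 11.45
eef_pos: [477.8, 201.4, 245.8]
eef_rot: [-3.141, -0.002, 2.862]
wrist_force: [0.5, 0.3, 0.3]
finger_gap: 89.0
```

```bash
python3 chk.py pics/end.png
```

```text
scene top 774 z95 thirds [np.float64(113.9), np.float64(114.1), np.float64(113.6)] [array([478.6, 199.6]), array([ 67.1, 161.4]), np.float64(73.4)]
scene full 554 z95 thirds [np.float64(64.2), np.float64(63.6), np.float64(63.5)] [array([479.3, 199.5]), array([ 66.4, 158.7]), np.float64(74.9)]
side top 956 z95 thirds [np.float64(116.1), np.float64(115.4), np.float64(115.0)] [array([476.1, 202. ]), array([ 73.2, 155.7]), np.float64(73.6)]
side full 479 z95 thirds [np.float64(63.9), np.float64(64.3), np.float64(64.2)] [array([474.7, 200.1]), array([ 66.1, 155.6]), np.float64(73.3)]
```

View pics/end.png

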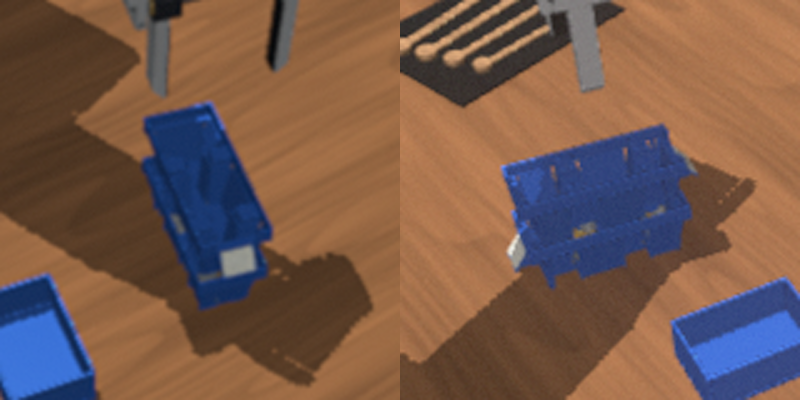

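The totes are stacked level, centres within about 2 mm, labels at opposite ends, and the gripper is clear. I'm handing it in.

```bash
python3 -c "
from cell import manip; print(manip.sign_off())"
```

```text
the job is handed in; nothing more can be done
None
```

The empty tote now stands on the full tote's ledges, turned end for end. I handed the job in at about 11.6 s of the 35 s allowed; no verdict is reported.

I gripped the empty tote across its rim at mid-length and lifted it 130 mm. I then turned it 22.5° and carried it over the bin to the full tote. I lowered it until the wrist force showed it seated (15 N upward, still held), and only then let go and raised the gripper.

**Last checks:**
- **Height and level:** the upper rim is at about 114 mm, as it should be when seated. End to end it varies by about 1 mm.
- **Position:** the two centres agree within about 2.5 mm seen from above, and the long axes within about 1.5°. The labels are at opposite ends.
- **Full tote:** its centre is within about 3 mm of where it started.
- **Bin and oil filter:** I did not measure them again at the end. The path kept clear of both, and the bin looks unmoved in the last pictures; the filter was outside those crops.

One reading disagreed: while the tote was held, the side camera put its centre 4–6 mm off in y. The gripper was in its view, and the difference was gone after release.

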